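# Hardness check of a laminate panel on a hand-fed slide

## Robot

A 7-joint arm with a two-finger parallel gripper is mounted at the origin on the work surface. World frame = base frame: x ahead of the robot, y to its left, z up, the work surface at z = 0. Lengths are in m, angles in rad, forces in N, time in s.
With the tool pointing down it reaches from about 0.4 to 0.85 m from the base axis. Payload 4.5 kg.
Tool frame: the origin (TCP) lies at the very end of the fingers, on their centre line; the grasp point (between the pads) lies 19 mm behind it (r.grip_point_offset is the distance from the TCP to the grasp point, in m); z points along the fingers, y is the line along which they close (so a half turn about z gives the same grasp; the last joint's range is limited). The gripper opens to 88 mm and grips with 3 to 60 N. Pads are 18 mm wide; open, the fingers measure 123 mm over their backs; the gripper's body (75 mm by 187 mm) begins 45 mm behind the grasp point.
Start: joints at [1.353, 0.689, -0.195, 1.565, 0.157, 0.902, -0.215], TCP at [0.156, -0.605, 0.239] pointing down, gripper open.
Joint ranges: [-3.01, 3.01], [-0.46, 2.08], [-1.47, 1.51], [0.13, 2.56], [-1, 4.14], [0.04, 2.09], [-2.66, 2.66]. Speed limits (rad/s): [2.57, 2.57, 3.14, 3.14, 3.14, 3.14, 3.14].

## Interface

Orientations are given as a unit quaternion [x, y, z, w].
In Python, from plant import r gives the robot as it stands.
- The arm moves only by the tool carry_out, never from a script. Its argument "rows" is a list of rows, each a list of 3 entries, a list of its own where there are three numbers: the shift along the tool's x, y, z in cm, then the turn, a rotation vector about the tool's x, y, z in degrees, then the closure, from 0 (fully open) to 1 (shut). A call has 1 to 12 rows; each row is the pose to reach, as a shift and turn from the pose commanded when the call began, along the tool's axes at that moment; what a row does not reach only later rows make up. A row lasts 1/10 s, in which the tool goes at most 50 mm and 8.59 degrees, less where a joint would pass 70% of its speed; a pose out of reach is approached as far as the arm can. A call with a gripper value outside its range is refused whole. The fingers move at their own pace and stop on an object; "newtons" is the grip in N (left out, the last holds). Time passes only in rows, so rows that repeat a pose let the fingers close. It gives the time, the measured TCP pose, the force, the opening and the grip force at its end, in the units of the state.
- r.get_state(): the state, without advancing time (a new reading comes with each control period).
- r.snapshot(name): name is "scene" or "top"; returns a dict with "image" (420x560x3 uint8, red, green, blue), "fx", "fy", "cx", "cy" (pixels), "dist_coeffs" ([k1, k2, p1, p2, k3] as OpenCV has them; the pictures are not rectified), "pose" (4x4, takes a point from camera to world coordinates). Camera axes: x right, y up, looking along -z (the intrinsics and any distortion apply to the point x, -y, -z); pixel columns grow to the right and rows downward; lengths in m; the calibration is good to about 2 mm. A picture is of the moment at which its call begins. There is no depth.
- r.finish_job(): hands the job in; it is judged then, once.
The state is a dict: "clock": time; "q": joint angles; "qd": joint speeds; "joint_torque": joint torques, N m; "tool_pos": TCP position; "eef_rot": TCP orientation; "contact_force": force on the tool from outside, world axes, zero at the start; "moment": the same for the moment, N m; "opening": opening from 0.0 (shut) to 1.0 (fully open); "finger_force": force on a finger pad.
Only numpy, scipy, OpenCV 4.12 (cv2) and the standard library are available. Lean on these libraries where they do the work, as an engineer would, in place of code of your own. Each camera call takes 0.05 s, during which the arm holds its last target. There are 200 camera calls.

## Task

Turn the handwheel of the slide, regripping as often as needed, until the round ring sticker on the sloping black panel sits in the middle of the window frame (move the panel only by the wheel, do not push it). Then take the pen-shaped hardness gauge out of its stand and put its tip through the window onto the centre of the ring, square to the panel, pressed gently until the spring plunger is about half way in (about 3 N). Finish while holding the gauge there, still in the gripper and pressing; leave everything else where it lies.

Things in the scene. Friction and masses are not known exactly. Their poses are not given: they have to be found in the camera images.
- slide: hand-fed slide, fixed to the table: aluminium base plate 160 x 420 x 12 mm (from -280 to +140 mm along its y axis) with two rails along its y axis, a grey gear box 72 x 72 mm at its -y end carrying the handwheel, and a window frame. Origin on the table below the window, x away from the robot at yaw 0, z up
- handwheel (a joint): angle of the handwheel in rad, range 0 to 6, growing counter-clockwise seen from above. Each rad moves the panel 18 mm in the slide's +y direction (away from the wheel); the ring is centred in the window at about 5.0. It starts 2.2 to 4.0 rad short of that. Friction about 0.09 N m; it stays where it is left
- handwheel_center (a point): on the wheel's vertical axis at the height of its rim's top, 135 mm above the table, at y = -225 mm of the slide. Bare steel rim, outer diameter 116, inner 92 (12 thick, 30 high) mm, to be pinched anywhere from above with one finger inside; three 12 mm spokes (tops 23 mm below the rim's top) and a 32 mm hub (16 mm below it)
- panel: black laminate panel 90 x 130 x 6 mm on the slide's carriage, its upper face sloping at 20 degrees, lower towards the robot. z axis = outward normal of the upper face, y axis = direction of travel, x up the slope. Origin at the centre of the underside. It bears a round ring sticker at its centre and, near its two ends, square stickers that mean nothing here
- ring (a point): centre of the ring sticker (outer diameter 22 mm, inner 13 mm) on the panel's upper face, about 81 mm above the table; axes as the panel
- window (a point): centre of the square window (36 x 36 mm, plate 5 mm thick) of the aluminium frame that bridges the panel, parallel to it; axes as the slide (y = travel). It lies 16.5 mm above the panel's face along the normal; the frame's top is 19 mm above the face. The frame is fixed to the slide, 64 mm wide along y, 120 mm along the slope; the gauge must not lean on it
- stand: white plastic block 75 x 75 x 60 mm, fixed, with a 21 mm hole through its middle in which the gauge stands upright. Origin under its centre
- gauge: pen-shaped gauge, about 0.15 kg, upright in the stand. Origin = its free (unpressed) tip, z along its axis to the cap: plunger (7 mm diameter, round 8 mm end) 0 to 22 mm, nose 16 mm diameter 22 to 47 mm, aluminium barrel 28 mm diameter 47 to 122 mm (grip here). The barrel's shoulder rests on the stand: tip 13 mm, top 135 mm above the table at the start
- gauge_tip (a point): end of the gauge's plunger; moves into the gauge when pressed; axes as the gauge
- plunger (a joint): how far the spring plunger is pressed in, m, 0 to 0.012 (stop); the spring gives 0.45 N plus 0.45 N per mm, about 3.1 N at half travel
- tape: bystander: roll of tape lying flat, 90 mm diameter, 25 mm high
- foam_block: bystander: off-white block 60 x 90 x 35 mm
- cup: bystander: white cup, 72 mm diameter, 80 mm high
- spatula: bystander: spatula lying flat
- rule: bystander: steel rule 30 x 320 x 4 mm lying flat
- card_stack: bystander: stack of paper cards 70 x 110 x 18 mm
- weight: bystander: steel weight, 56 mm diameter, 50 mm high
Mind the look-alikes: they are no part of the job. What is shaped like the stand but purple or red is not meant. Of the things that look like the gauge, the smaller one is meant.

How it is judged:
On the way, in this order (a step that is already met when the one before it is completed fails the run):
1. the ring is brought to the middle of the window (within 6 mm along the travel) with the handwheel at rest, the gauge still in its stand (y of ring in the frame of slide between -0.006 and 0.006 m and velocity of joint handwheel between -0.1 and 0.1 rad/s and z of gauge in the frame of stand below 0.03 m), for 0.3 s.
2. the gauge is lifted out of its stand by the gripper (height (world z) of gauge above 0.06 m and contact force between the fingers and gauge above 2 N), for 0.1 s.
At the end, for the whole second after the job is handed in: Ring within 6 mm of the window's middle along the travel; gauge gripped in the fingers and at rest, its tip within 6.5 mm of the ring's centre, its axis within 8 degrees of the panel's normal, pressing the panel with 1.2 to 5.5 N (at most 6 N on slide, frame and panel together) (y of ring in the frame of slide between -0.006 and 0.006 m and distance between gauge_tip and ring below 0.0065 m and angle between the z axis of gauge and the z axis of panel, either way round below 0.14 rad and contact force between gauge and panel between 1.2 and 5.5 N and contact force between the fingers and gauge above 2 N and contact force between gauge and slide below 6 N and linear speed of gauge below 0.02 m/s); the arm keeps its last pose, push and grip.
It fails at once if the gauge is pressed on the panel with more than 14 N (contact force between gauge and panel above 14 N).
It fails at once if the robot pushes the panel itself (contact force between any of the arm, the fingers and panel above 3 N).
It fails at once if a bystander is moved by more than 30 mm (distance of any of tape, foam_block, cup, spatula, rule, card_stack, weight from where it was at the start of the episode above 0.03 m).
It also fails if it takes over 72 s, if anything falls off the work surface, if the arm or the gripper's body presses on something with over 40 N, if the wrist force passes 120 N, or if a joint passes its speed limit or range.

## Working session

There is one attempt and no reset: what is moved stays moved. The work goes in short steps, Python scripts to look and compute and a tool call to move; the robot and the scene stay as the last step left them, time stands still between calls to the robot, and variables do not carry over. Pictures are saved under pics/ and viewed, at most 10 in all, crops included, and the job is handed in when it is done.

Besides the shell and the picture viewer there is one more tool, called after "Call:" as name([rows], argument=value, ...), one row to a line, values as JSON. carry_out: Moves the arm, as the interface text tells. Its arguments: {"type":"object","properties":{"rows":{"type":"array"},"newtons":{"type":"number"}},"required":["rows"]}

```bash
mkdir -p pics; ls; python3 - <<'E'
from plant import r
import cv2,numpy as np
print(r.get_state())
for n in("scene","top"):
    s=r.snapshot(n); cv2.imwrite(f"pics/{n}0.png",s["image"][:,:,::-1])
    print(n,s["fx"],s["fy"],s["cx"],s["cy"],s["dist_coeffs"],np.round(s["pose"],3).tolist())
E
```

```text
pics
{'clock': 0.0, 'q': array([ 1.35277881,  0.69000554, -0.19448832,  1.56631846,  0.15729644,
        0.90247185, -0.21510613]), 'qd': array([ 9.79228809e-04, -6.37360565e-04,  8.58874156e-04, -8.67318742e-04,
       -9.24188513e-05,  8.06649110e-05, -6.70338843e-04]), 'joint_torque': array([-3.88485087e-04, -5.27554464e+01, -1.26711644e+00, -1.53429240e+01,
       -5.25842293e-02,  6.51793162e-03,  1.32008986e-04]), 'tool_pos': array([ 0.15551609, -0.60470815,  0.23790272]), 'eef_rot': array([ 9.92080215e-01,  1.25602645e-01, -1.82069838e-04, -8.88516558e-04]), 'contact_force': array([-0.46615   ,  0.54920497,  0.9719543 ]), 'moment': array([ 0.03176987, -0.05174986,  0.01423459]), 'finger_force': 0.0, 'opening': 1.0005317924089543}
scene 524.5891094301522 524.5891094301522 279.03891503013904 209.87818855518685 [-0.11423401  0.          0.          0.          0.        ] [[-0.814, -0.345, 0.468, 1.153], [0.581, -0.508, 0.636, 0.742], [0.018, 0.789, 0.614, 0.891], [0.0, 0.0, 0.0, 1.0]]
top 519.4927436174138 519.4927436174138 278.77189344073855 213.3043214114951 [-0.11062237  0.          0.          0.          0.        ] [[0.084, 0.976, -0.199, 0.304], [-0.996, 0.082, -0.02, -0.059], [-0.003, 0.2, 0.98, 1.419], [0.0, 0.0, 0.0, 1.0]]
```

View pics/scene0.png

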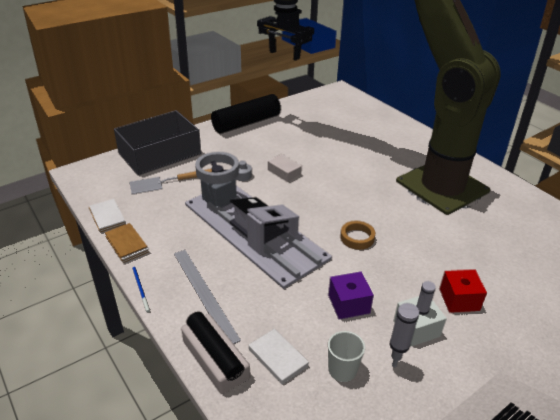

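View pics/top0.png

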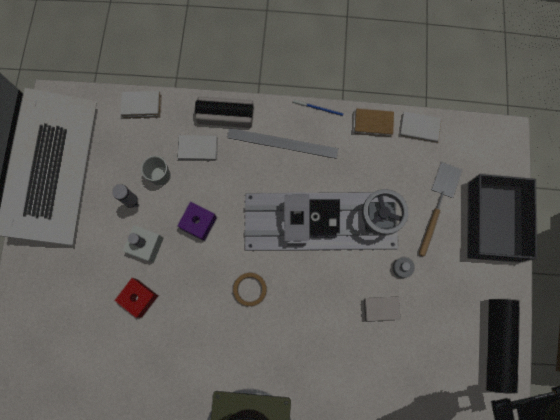

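The scene view shows the slide with its wheel at (217,160) and window at (270,213). The white stand with the small gauge is at (425,310); the bigger free-standing look-alike is at (404,325), and the purple (350,293) and red (463,290) stands are decoys. In the top view the wheel is at (384,211), the window at (297,217), the ring at about (315,216), the small gauge at (138,241) in the white stand, and the large one at (125,195). The one meant is the smaller gauge in the white stand. I'll confirm that in an enlarged crop.

```bash
cat > h.py <<'E'
from plant import r
import cv2,numpy as np
def ray(s,u,v):
    K=np.array([[s["fx"],0,s["cx"]],[0,s["fy"],s["cy"]],[0,0,1]])
    p=cv2.undistortPoints(np.array([[[u,v]]],float),K,np.array(s["dist_coeffs"],float))[0,0]
    T=np.array(s["pose"]); d=T[:3,:3]@np.array([p[0],-p[1],-1]); return T[:3,3],d/np.linalg.norm(d)
def onz(s,u,v,z):
    o,d=ray(s,u,v); return o+d*(z-o[2])/d[2]
def proj(s,P):
    T=np.linalg.inv(np.array(s["pose"])); c=T[:3,:3]@np.array(P)+T[:3,3]; c=c*[1,-1,-1]
    K=np.array([[s["fx"],0,s["cx"]],[0,s["fy"],s["cy"]],[0,0,1]])
    return cv2.projectPoints(c[None],np.zeros(3),np.zeros(3),K,np.array(s["dist_coeffs"],float))[0][0,0]
E
python3 - <<'E'
from h import *
s=r.snapshot("top"); im=s["image"][:,:,::-1]
a=cv2.resize(im[180:260,230:420],None,fx=4,fy=4,interpolation=cv2.INTER_CUBIC)
b=cv2.resize(im[175:275,100:180],None,fx=3,fy=3,interpolation=cv2.INTER_CUBIC)
t=r.snapshot("scene")["image"][:,:,::-1]; c=cv2.resize(t[270:370,380:500],None,fx=2.5,fy=2.5,interpolation=cv2.INTER_CUBIC)
o=np.zeros((580,760,3),np.uint8); o[:320,:760]=a; bb=cv2.resize(b,(208,260)); o[320:580,:208]=bb; o[320:570,230:530]=c
cv2.imwrite("pics/crop1.png",o)
for n,u,v,z in [("wheel",384,211,.135),("win",297,217,.095),("ring",315,216,.081),("gauge",139,239,.135),("big",121,190,.16),("weight",403,267,.05)]: print(n,onz(s,u,v,z).round(4))
# base plate corners
for u,v in[(245,194),(245,249),(397,248)]: print(onz(s,u,v,.012).round(3))
E
```

```text
wheel [ 0.5932 -0.2986  0.135 ]
win [ 0.5673 -0.0805  0.095 ]
ring [ 0.5767 -0.1276  0.081 ]
gauge [0.4696 0.3123 0.135 ]
big [0.5864 0.3685 0.16  ]
weight [ 0.4649 -0.3721  0.05  ]
[0.637 0.068 0.012]
[0.483 0.053 0.012]
[ 0.52  -0.362  0.012]
```

View pics/crop1.png

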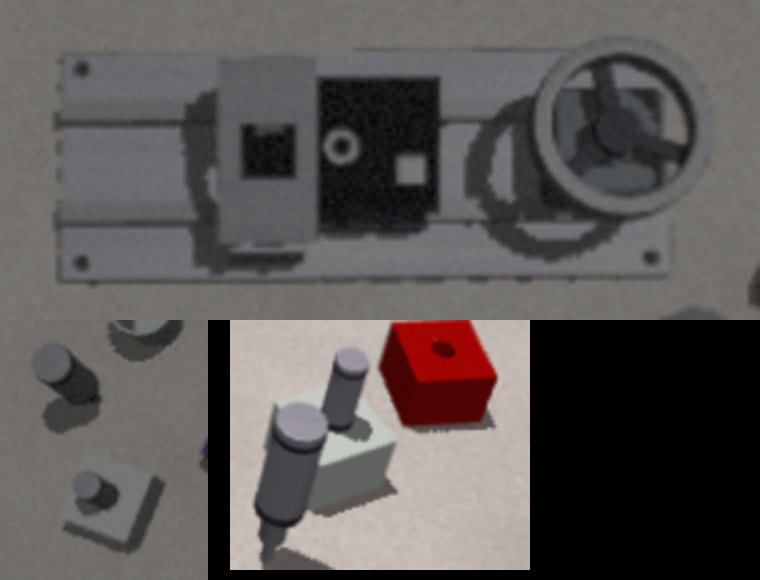

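The crop confirms it: the small gauge stands in the white block, and the big look-alike stands loose in front of it. In the top image the wheel's centre is at about (385.0,211.2), the ring at (314.9,216.4), the window hole at (297.3,217.2), and the gauge cap at about (134.5,240).

```bash
python3 - <<'E'
from h import *
s=r.snapshot("top"); t=r.snapshot("scene")
U=lambda x,y:(230+(x+.5)/4-.5,180+(y+.5)/4-.5)
W=onz(s,*U(621.5,126.5),.135); R=onz(s,*U(341,147),.081); 
C=[onz(s,*U(*p),.012) for p in[(58,52),(57,282),(669,278)]]
print("W",W.round(4),"R",R.round(4)); print("corners",np.round(C,4).tolist())
d=C[1]-C[2]; yaw=np.arctan2(-d[0],d[1]); print("yaw",np.degrees(yaw),np.linalg.norm(d),np.linalg.norm(C[0]-C[1]))
d2=C[0]-C[1]; print("yaw2",np.degrees(np.arctan2(d2[1],d2[0])))
ex=np.array([np.cos(yaw),np.sin(yaw)]);ey=np.array([-np.sin(yaw),np.cos(yaw)])
m=(C[0]+C[2])[:2]/2; O=m+ey*.07; O2=W[:2]+ey*.225
print("O",O,"O from wheel",O2,"ring in slide",(R[:2]-O)@ex,(R[:2]-O)@ey)
# spokes: ends seen at crop
h=onz(s,*U(616,130),.119)
for p in[(603,70),(672,152),(560,165)]:
    q=onz(s,*U(*p),.112)-W; print("spoke",np.degrees(np.arctan2(q[1],q[0])))
print("hub",h)
# gauge by two views: cap center
cap=onz(s,100+(88.5/2.6)-.5,175+(240+0)/3*0+ (480-320)/2.6-.5,.135); print("cap",cap)
o,dd=ray(t,380+(351-230)/2.5-.5,270+(357-320)/2.5-.5); print("cap scene",o+dd*(.135-o[2])/dd[2])
for P in (W,R,cap): print(proj(s,P),proj(t,P))
q=r.get_state(); print(q["tool_pos"],q["eef_rot"])
E
```

```text
W [ 0.5928 -0.3012  0.135 ] R [ 0.5757 -0.1274  0.081 ]
corners [[0.6406, 0.0705, 0.012], [0.4798, 0.0555, 0.012], [0.5172, -0.3619, 0.012]]
yaw 5.112082246930189 0.41900078656865775 0.1614341521976984
yaw2 5.341595458265209
O [ 0.57261825 -0.07595486] O from wheel [ 0.57272682 -0.07709599] ring in slide -0.0015482822541993593 -0.05148571744547981
spoke 12.630189999700779
spoke -103.19016214100098
spoke 124.36063787153607
hub [ 0.59378235 -0.30076702  0.119     ]
cap [0.47591305 0.32729417 0.135     ]
cap scene [0.47009681 0.32771347 0.135     ]
[385.   211.25] [217.04634798 162.17533257]
[314.875 216.375] [258.90743063 209.2009836 ]
[133.53846154 236.03846154] [425.81031921 285.38044737]
[ 0.15566245 -0.60512768  0.23845113] [ 9.92083552e-01  1.25579248e-01 -6.67488791e-05 -2.73180870e-04]
```

```bash
cat >> h.py <<'E'
from scipy.spatial.transform import Rotation as Ro
def to(P,Rt):
    "shift (cm) and turn (deg) in the present tool frame to reach TCP P, orientation Rt"
    s=r.get_state(); R0=Ro.from_quat(s["eef_rot"])
    return (R0.inv().apply(np.array(P)-s["tool_pos"])*100).round(2),(R0.inv()*Rt).as_rotvec(degrees=True).round(2)
def down(yaw): return Ro.from_euler("z",yaw,degrees=True)*Ro.from_euler("x",180,degrees=True)
E
python3 - <<'E'
from h import *
f=np.radians(75); P=np.array([.5930+.052*np.cos(f),-.3008+.052*np.sin(f),.20]); print(P,to(P,down(-15)))
E
```

```text
[ 0.60645859 -0.25057186  0.2       ] (array([ 52.49, -23.1 ,   3.85]), array([-3.000e-02,  1.000e-02,  2.943e+01]))
```

Call:
carry_out([
  [[4.4,-1.9,0],[0,0,3],0.7],
  [[8.8,-3.8,0],[0,0,6],0.7],
  [[13.2,-5.8,0],[0,0,9],0.7],
  [[17.6,-7.7,0],[0,0,12],0.7],
  [[22,-9.6,0],[0,0,15],0.7],
  [[26.4,-11.6,0],[0,0,18],0.7],
  [[30.8,-13.5,0],[0,0,21],0.7],
  [[35.2,-15.4,1],[0,0,24],0.7],
  [[39.6,-17.4,2],[0,0,27],0.7],
  [[44,-19.3,3],[0,0,29.4],0.7],
  [[48.4,-21.2,3.5],[0,0,29.4],0.7],
  [[52.5,-23.1,3.85],[0,0,29.4],0.7],
])

```text
clock: 1.5
tool_pos: [0.6081, -0.2488, 0.1996]
eef_rot: [0.992, -0.13, -0.0, -0.0]
contact_force: [1.1, -0.5, 0.2]
opening: 0.299
finger_force: 0.0
```

Call:
carry_out([
  [[0,0,0],[0,0,0],0.7],
  [[0,0,0],[0,0,0],0.7],
  [[0,0,0],[0,0,0],0.7],
])

```text
clock: 1.8
tool_pos: [0.6054, -0.2524, 0.2002]
eef_rot: [0.991, -0.131, -0.001, 0.001]
contact_force: [-1.0, 0.2, 0.1]
opening: 0.302
finger_force: 0.0
```

```bash
python3 - <<'E'
from h import *
f=np.radians(75); P=np.array([.5930+.052*np.cos(f),-.3008+.052*np.sin(f),.121]); print(P,to(P,down(-15)))
q=r.get_state(); print(q["q"],q["tool_pos"],q["opening"],q["clock"])
E
```

```text
[ 0.60645859 -0.25057186  0.121     ] (array([ 0.06, -0.22,  7.92]), array([ 0.09,  0.05, -0.08]))
[ 0.31017737  0.77199109  0.0262301   1.50934247 -0.02197806  0.86127686
 -1.49074281] [ 0.60537127 -0.25241238  0.200214  ] 0.3016877778348042 1.8
```

Call:
carry_out([
  [[0.1,-0.1,3],[0,0,0],0.7],
  [[0.1,-0.2,5.5],[0,0,0],0.7],
  [[0.1,-0.2,7.9],[0,0,0],0.7],
  [[0.1,-0.2,7.9],[0,0,0],0.7],
  [[0.1,-0.2,7.9],[0,0,0],1],
  [[0.1,-0.2,7.9],[0,0,0],1],
  [[0.1,-0.2,7.9],[0,0,0],1],
  [[0.1,-0.2,7.9],[0,0,0],1],
  [[0.1,-0.2,7.9],[0,0,0],1],
], newtons=30)

```text
clock: 2.7
tool_pos: [0.6085, -0.2517, 0.1229]
eef_rot: [0.991, -0.131, 0.001, 0.002]
contact_force: [-0.8, -6.2, 2.6]
opening: 0.122
finger_force: 30.0
```

Call:
carry_out([
  [[-0.36,0.01,0],[0,0,-4],1],
  [[-0.99,0.1,0],[0,0,-11],1],
  [[-1.61,0.25,0],[0,0,-18],1],
  [[-2.2,0.49,0],[0,0,-25],1],
  [[-2.76,0.79,0],[0,0,-32],1],
  [[-3.27,1.16,0],[0,0,-39],1],
  [[-3.74,1.59,0],[0,0,-46],1],
  [[-4.15,2.07,0],[0,0,-53],1],
  [[-4.5,2.6,0],[0,0,-60],1],
  [[-4.79,3.17,0],[0,0,-67],1],
  [[-5,3.77,0],[0,0,-74],1],
  [[-5.12,4.3,0],[0,0,-80],1],
])

```text
clock: 3.9
tool_pos: [0.5486, -0.2785, 0.1229]
eef_rot: [0.842, 0.539, 0.001, 0.001]
contact_force: [-0.2, -2.6, 3.9]
opening: 0.119
finger_force: 30.1
```

```bash
python3 - <<'E'
from h import *
s=r.snapshot("top"); im=s["image"][:,:,::-1]
cv2.imwrite("pics/c2.png",cv2.resize(im[180:260,230:420],None,fx=4,fy=4,interpolation=cv2.INTER_CUBIC))
q=r.get_state(); print(q["q"].round(2),q["tool_pos"],q["contact_force"],q["moment"],Ro.from_quat(q["eef_rot"]).as_matrix()[:,0])
E
```

```text
[ 0.6   0.84 -0.37  1.69  0.44  0.69 -0.43] [ 0.54811875 -0.27947475  0.12283999] [-0.46277927 -1.39044638  5.95381559] [-0.13690207 -0.06854768  0.05660227] [ 4.17043148e-01  9.08886413e-01 -7.07184645e-04]
```

View pics/c2.png

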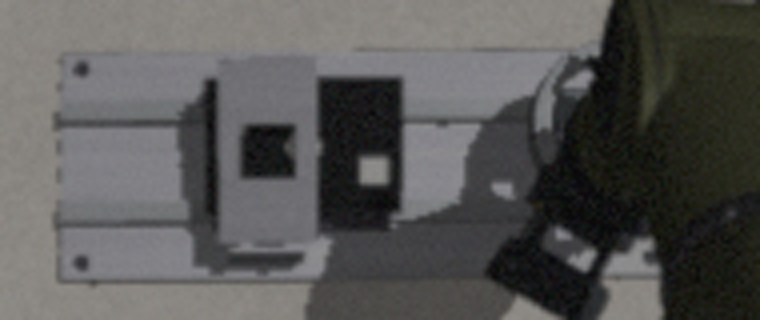

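The panel moved as expected: the square sticker went from x≈410 to 374 in the crop, about 25 mm for 80°. Roughly 26 mm (about 83°) is left.

Call:
carry_out([
  [[-0.45,0.02,0],[0,0,-5],1],
  [[-1.08,0.11,0],[0,0,-12],1],
  [[-1.69,0.28,0],[0,0,-19],1],
  [[-2.28,0.53,0],[0,0,-26],1],
  [[-2.83,0.84,0],[0,0,-33],1],
  [[-3.34,1.22,0],[0,0,-40],1],
  [[-3.8,1.65,0],[0,0,-47],1],
  [[-4.21,2.14,0],[0,0,-54],1],
  [[-4.55,2.68,0],[0,0,-61],1],
  [[-4.82,3.25,0],[0,0,-68],1],
  [[-5.02,3.85,0],[0,0,-75],1],
  [[-5.15,4.48,0],[0,0,-82],1],
])

```text
clock: 5.15
tool_pos: [0.5661, -0.3442, 0.1229]
eef_rot: [0.282, 0.959, -0.001, -0.0]
contact_force: [-2.2, -1.3, 6.5]
opening: 0.122
finger_force: 30.0
```

Call:
carry_out([
  [[0,0,0],[0,0,0],1],
  [[0,0,0],[0,0,0],1],
  [[0,0,0],[0,0,0],1],
])

```text
clock: 5.45
tool_pos: [0.5663, -0.3443, 0.1229]
eef_rot: [0.284, 0.959, -0.001, 0.0]
contact_force: [-2.8, -2.7, 7.1]
opening: 0.124
finger_force: 30.0
```

```bash
python3 - <<'E'
from h import *
s=r.snapshot("top"); im=s["image"][:,:,::-1]
o=cv2.resize(im[195:240,275:335],None,fx=8,fy=8,interpolation=cv2.INTER_CUBIC)
t=r.snapshot("scene")["image"][:,:,::-1]
o2=cv2.resize(t[190:245,230:305],None,fx=4,fy=4,interpolation=cv2.INTER_CUBIC)
w=np.zeros((590,480,3),np.uint8); w[:360]=o; w[365:585,:300]=o2
cv2.imwrite("pics/c3.png",w)
q=r.get_state(); print(q["q"].round(2),q["tool_pos"],q["contact_force"],Ro.from_quat(q["eef_rot"]).as_matrix()[:,0])
E
```

```text
[ 0.85  0.98 -0.76  1.52  0.77  0.96  0.85] [ 0.56630315 -0.34431588  0.12286127] [-2.31166347 -2.27446824  7.16780875] [-0.83816532  0.54541434 -0.00144965]
```

View pics/c3.png

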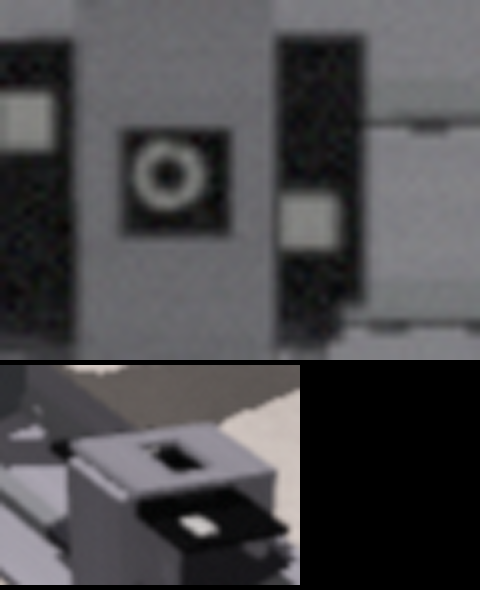

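The ring is now inside the window: in the crop its centre is at about (170,174), the hole spans x 122–230, y 130–235, and the plate edges are at x 75–276. I'll work out the residual.

```bash
python3 - <<'E'
from h import *
s=r.snapshot("top"); im=s["image"]
U=lambda x,y:(275+(x+.5)/8-.5,195+(y+.5)/8-.5)
# ring centroid by mask inside hole
g=im[195:240,275:335].max(2).astype(float); hole=g[17:29,16:28]; m=np.clip(hole-70,0,None); 
yy,xx=np.mgrid[17:29,16:28]; print("centroid",(m*xx).sum()/m.sum()*8+3.5,(m*yy).sum()/m.sum()*8+3.5, hole.max(),hole.min())
yaw=np.radians(5.2); ex=np.array([np.cos(yaw),np.sin(yaw)]);ey=np.array([-np.sin(yaw),np.cos(yaw)]); O=np.array([.5727,-.0765])
R=onz(s,*U(170,174),.081); W=onz(s,*U(176,182.5),.0985); F=[onz(s,*U(x,182),.0985) for x in(75,276.5)]
for n,P in(("ring",R),("win",W),("f1",F[0]),("f2",F[1])): print(n,P.round(4),((P[:2]-O)@ex).round(4),((P[:2]-O)@ey).round(4))
E
```

```text
centroid 168.16666666666666 175.32874617737002 117.0 14.0
ring [ 0.5716 -0.0774  0.081 ] -0.0011 -0.0008
win [ 0.5655 -0.0794  0.0985] -0.0074 -0.0022
f1 [ 0.5629 -0.0468  0.0985] -0.007 0.0305
f2 [ 0.5684 -0.1118  0.0985] -0.0075 -0.0348
```

Step 1 looks met: the ring is about 1 mm from the window's middle along the travel. I'll release the wheel, lift, and measure the gauge.

Call:
carry_out([
  [[0,0,0],[0,0,0],0.7],
  [[0,0,0],[0,0,0],0.7],
  [[0,0,0],[0,0,0],0.7],
  [[0,0,0],[0,0,0],0.7],
  [[0,0,-2],[0,0,0],0.7],
  [[0,0,-6],[0,0,0],0.7],
  [[0,0,-10],[0,0,0],0.5],
  [[0,0,-14],[0,0,0],0],
  [[0,0,-14],[0,0,0],0],
])

```text
clock: 6.5
tool_pos: [0.5699, -0.3428, 0.2675]
eef_rot: [0.284, 0.959, 0.0, 0.005]
contact_force: [0.2, -0.3, 0.3]
opening: 0.548
finger_force: 0.0
```

```bash
python3 - <<'E'
from h import *
s=r.snapshot("top"); t=r.snapshot("scene")
a=cv2.resize(s["image"][225:265,120:165,::-1],None,fx=8,fy=8,interpolation=cv2.INTER_CUBIC)
b=cv2.resize(t["image"][275:325,405:450,::-1],None,fx=8,fy=8,interpolation=cv2.INTER_CUBIC)
U=lambda x,y:(275+(x+.5)/8-.5,195+(y+.5)/8-.5)
c=cv2.resize(s["image"][205:230,285:310,::-1],None,fx=6,fy=6,interpolation=cv2.INTER_CUBIC)
w=np.zeros((480,730,3),np.uint8); w[:320,:360]=a; w[:400,368:728]=b; w[325:475,:150]=c
cv2.imwrite("pics/c4.png",w)
print(to((.4705,.3275,.25),down(150)),r.get_state()["tool_pos"])
E
```

```text
(array([44.56, 51.01,  1.13]), array([ 0.  ,  0.09, -2.97])) [ 0.56677615 -0.34290732  0.26203006]
```

View pics/c4.png

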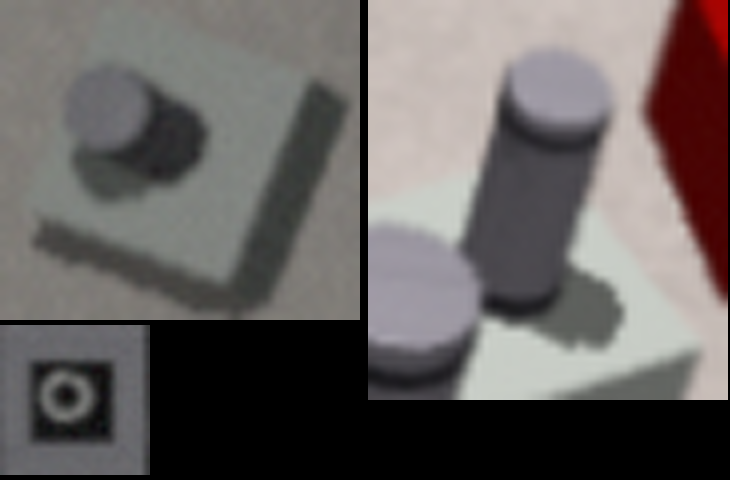

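The crop shows the small gauge's cap at top-view (132.9,237.9) and scene-view (428.6,285.8). The ring is still centred in the window, at about (67,395) in the lower-left inset.

```bash
python3 - <<'E'
from h import *
s=r.snapshot("top"); t=r.snapshot("scene")
A=onz(s,132.9,237.9,.135);B=onz(t,428.6,285.8,.135); print(A,B)
S=[onz(s,120+x/8-.5,225+y/8-.5,.06) for x,y in((320,78),(38,218))]; print("stand diag mid",np.mean(S,0),np.linalg.norm(S[0]-S[1])) # opposite corners (TR, BL)
P=(A+B)/2; P[2]=.23; print(to(P,down(150)))
E
```

```text
[0.47105447 0.32827556 0.135     ] [0.47210623 0.33142115 0.135     ]
stand diag mid [0.46930503 0.3247893  0.06      ] 0.10446862059830622
(array([44.48, 51.34,  3.04]), array([-0.05, -0.14, -2.96]))
```

Call:
carry_out([
  [[3.2,3.7,0],[0,0,0],0],
  [[6.4,7.4,0],[0,0,0],0],
  [[9.6,11.1,0],[0,0,0],0],
  [[12.8,14.8,0],[0,0,0],0],
  [[16,18.5,0],[0,0,0],0],
  [[19.2,22.2,0],[0,0,0],0],
  [[22.4,25.9,0],[0,0,0],0],
  [[25.6,29.6,0],[0,0,0],0],
  [[28.8,33.3,0],[0,0,0],0],
  [[32,37,0],[0,0,0],0],
  [[35.2,40.7,0],[0,0,0],0],
  [[38.4,44.4,0],[0,0,0],0],
])

```text
clock: 7.9
tool_pos: [0.4848, 0.2396, 0.2597]
eef_rot: [0.284, 0.959, -0.001, -0.001]
contact_force: [1.0, -0.3, 0.7]
opening: 1.001
finger_force: 0.0
```

Call:
carry_out([
  [[3,3.4,1],[0,0,-2],0],
  [[5,6,2],[0,0,-3],0],
  [[6,6.9,3],[0,0,-3],0],
  [[6,6.9,3],[0,0,-3],0],
  [[6,6.9,3],[0,0,-3],0],
  [[6,6.9,3],[0,0,-3],0],
])

```text
clock: 8.5
tool_pos: [0.4738, 0.3272, 0.2309]
eef_rot: [0.26, 0.966, -0.001, 0.0]
contact_force: [-0.5, -0.9, 0.6]
opening: 1.0
finger_force: 0.0
```

```bash
python3 - <<'E'
from h import *
print(to((.4708,.328,.078),down(150)),r.get_state()["q"].round(2),r.get_state()["opening"])
E
```

```text
(array([ 0.31, -0.06, 15.29]), array([-0.09,  0.04, -0.09])) [-0.24  0.73 -0.79  1.71  0.62  0.97 -0.22] 1.0000068836048601
```

Call:
carry_out([
  [[0.2,0,4],[0,0,0],0],
  [[0.3,0,8],[0,0,0],0],
  [[0.3,0,12],[0,0,0],0],
  [[0.3,0,15.3],[0,0,0],0],
  [[0.3,0,15.3],[0,0,0],0],
  [[0.3,0,15.3],[0,0,0],1],
  [[0.3,0,15.3],[0,0,0],1],
  [[0.3,0,15.3],[0,0,0],1],
  [[0.3,0,15.3],[0,0,0],1],
  [[0.3,0,15.3],[0,0,0],1],
  [[0.3,0,15.3],[0,0,0],1],
  [[0.3,0,15.3],[0,0,0],1],
], newtons=25)

```text
clock: 9.7
tool_pos: [0.4705, 0.3305, 0.0783]
eef_rot: [0.259, 0.966, 0.0, 0.0]
contact_force: [0.1, 0.5, 0.3]
opening: 0.384
finger_force: 0.0
```

Call:
carry_out([
  [[0,0,0],[0,0,0],1],
  [[0,0,0],[0,0,0],1],
  [[0,0,0],[0,0,0],1],
])

```text
clock: 10.0
tool_pos: [0.4705, 0.3305, 0.0782]
eef_rot: [0.259, 0.966, -0.0, 0.0]
contact_force: [0.5, -0.0, 1.3]
opening: 0.309
finger_force: 25.0
```

Call:
carry_out([
  [[0,0,-1],[0,0,0],1],
  [[0,0,-3],[0,0,0],1],
  [[0,0,-6],[0,0,0],1],
  [[0,0,-9],[0,0,0],1],
  [[0,0,-12],[0,0,0],1],
  [[0,0,-15],[0,0,0],1],
  [[0,0,-16],[0,0,0],1],
  [[0,0,-16],[0,0,0],1],
  [[0,0,-16],[0,0,0],1],
])

```text
clock: 10.9
tool_pos: [0.4701, 0.3296, 0.237]
eef_rot: [0.259, 0.966, -0.001, -0.0]
contact_force: [0.9, -0.3, -2.8]
opening: 0.312
finger_force: 25.0
```

```bash
cat >> h.py <<'E'
yw=np.radians(5.2); sx=np.array([np.cos(yw),np.sin(yw),0]); sy=np.array([-np.sin(yw),np.cos(yw),0])
n=-np.sin(np.radians(20))*sx+np.array([0,0,np.cos(np.radians(20))])
T=np.array([.572,-.0775,.081])
def tilted(yaw): return Ro.from_rotvec(np.radians(-20)*sy)*down(yaw)
E
python3 - <<'E'
from h import *
print(tilted(150).as_matrix()[:,2],-n)
P=T+n*.125; print(P,to(P,tilted(150)),r.get_state()["tool_pos"],r.get_state()["q"].round(2))
s=r.snapshot("top"); t=r.snapshot("scene")
w=np.zeros((600,800,3),np.uint8)
p=proj(t,r.get_state()["tool_pos"]).astype(int); print(p)
a=cv2.resize(t["image"][max(0,p[1]-60):p[1]+60,max(0,p[0]-60):p[0]+60,::-1],None,fx=4,fy=4,interpolation=cv2.INTER_CUBIC)
cv2.imwrite("pics/c5.png",a)
E
```

```text
[ 0.34061252  0.03099817 -0.93969262] [ 0.34061252  0.03099817 -0.93969262]
[ 0.52942343 -0.08137477  0.19846158] (array([-25.67, -32.62,   3.93]), array([-11.66, -16.35,   0.04])) [0.47011082 0.32955305 0.23700415] [-0.24  0.72 -0.8   1.71  0.61  0.98 -0.22]
[439 247]
```

View pics/c5.png

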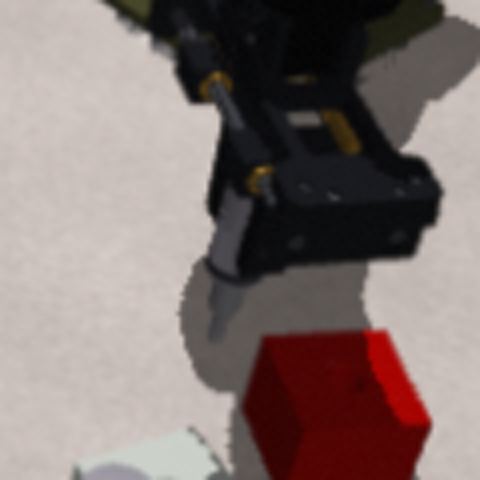

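The gauge is held, with its tip at scene (432.3,271.5).

Call:
carry_out([
  [[-2.2,-2.8,0],[-1,-1.4,0],1],
  [[-4.4,-5.6,0],[-2,-2.8,0],1],
  [[-6.6,-8.4,0],[-3,-4.2,0],1],
  [[-8.8,-11.2,0],[-4,-5.6,0],1],
  [[-11,-14,0],[-5,-7,0],1],
  [[-13.2,-16.8,0],[-6,-8.4,0],1],
  [[-15.4,-19.6,0.3],[-7,-9.8,0],1],
  [[-17.6,-22.4,0.6],[-8,-11.2,0],1],
  [[-19.8,-25.2,1],[-9,-12.6,0],1],
  [[-22,-28,1.5],[-10,-14,0],1],
  [[-24,-30.5,2],[-11,-15.4,0],1],
  [[-25.6,-32.6,2.5],[-11.7,-16.4,0],1],
])

```text
clock: 12.2
tool_pos: [0.5282, -0.082, 0.2117]
eef_rot: [0.255, 0.951, 0.061, 0.163]
contact_force: [1.6, 0.8, -1.7]
opening: 0.315
finger_force: 25.0
```

Call:
carry_out([
  [[0,0,0],[0,0,0],1],
  [[0,0,0],[0,0,0],1],
  [[0,0,0],[0,0,0],1],
  [[0,0,0],[0,0,0],1],
])

```text
clock: 12.6
tool_pos: [0.5296, -0.0782, 0.2133]
eef_rot: [0.253, 0.951, 0.062, 0.164]
contact_force: [0.1, -0.2, -1.5]
opening: 0.31
finger_force: 25.0
```

```bash
python3 - <<'E'
from h import *
q=r.get_state(); R0=Ro.from_quat(q["eef_rot"]); z=R0.as_matrix()[:,2]
P=T+n*.095; print(to(P,tilted(150)),q["q"].round(2),q["contact_force"])
tip=q["tool_pos"]+z*.065; print("tip",tip)
s=r.snapshot("top"); t=r.snapshot("scene")
for v in(s,t): print(proj(v,tip),proj(v,q["tool_pos"]),proj(v,T))
p=proj(t,tip).astype(int); ps=proj(s,tip).astype(int); print(p,ps)
a=cv2.resize(t["image"][p[1]-50:p[1]+30,p[0]-50:p[0]+40,::-1],None,fx=5,fy=5,interpolation=cv2.INTER_CUBIC)
b=cv2.resize(s["image"][ps[1]-30:ps[1]+30,ps[0]-30:ps[0]+30,::-1],None,fx=5,fy=5,interpolation=cv2.INTER_CUBIC)
w=np.zeros((400,760,3),np.uint8); w[:,:450]=a; w[:300,455:755]=b
cv2.imwrite("pics/c6.png",w)
E
```

```text
(array([ 0.27, -0.6 ,  4.37]), array([0.26, 0.01, 0.13])) [ 0.47  0.57 -0.56  2.17  1.16  0.27 -0.02] [ 0.14132911 -0.16081933 -1.51118182]
tip [ 0.55190952 -0.07591133  0.15227949]
[295.41076452 218.44979966] [296.36289351 222.84435986] [295.84229167 216.18236076]
[278.97934842 193.14495646] [286.62160752 168.49994501] [271.43329398 218.96703151]
[278 193] [295 218]
```

View pics/c6.png

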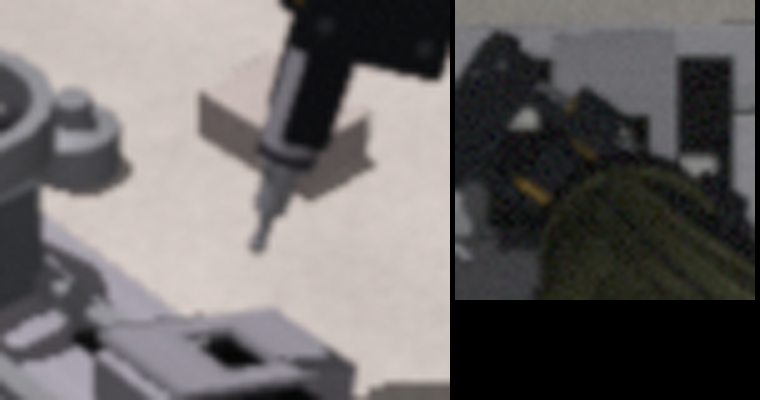

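The tip appears at scene (279.0,192.6) against a predicted (279.0,193.1), so the grip geometry holds. The window hole is at about (274.6,212.2). I'll average a few readings before going in.

```bash
cat >> h.py <<'E'
def avg(k=10):
    p=[];R=[];f=[]
    for i in range(k):
        r.snapshot("top"); q=r.get_state(); p.append(q["tool_pos"]); R.append(q["eef_rot"]); f.append(q["contact_force"])
    return np.mean(p,0),Ro.from_quat(R).mean(),np.mean(f,0),np.std(p,0)
def to2(P,Rt,k=10):
    p,R0,f,sd=avg(k); print("avg",p.round(4),"sd",sd.round(4),"force",f.round(2))
    z=R0.as_matrix()[:,2]; tip=p+z*.0652; d=tip-T; print("tip rel ring: slide x,y mm",(d-n*(d@n))@sx*1000,d@sy*1000,"height mm",d@n*1000,"angle",np.degrees(np.arccos(-z@n)))
    return (R0.inv().apply(np.array(P)-p)*100).round(2),(R0.inv()*Rt).as_rotvec(degrees=True).round(2)
E
python3 - <<'E'
from h import *
t=r.snapshot("scene"); print("win pred",proj(t,[.5665,-.0785,.0985]),proj(t,[.5665,-.0785,.0965]))
print(to2(T+n*.088,tilted(150),12))
E
```

```text
win pred [273.11077367 212.38788112] [273.10157841 213.03046055]
avg [ 0.5295 -0.0797  0.2133] sd [0.     0.0002 0.    ] force [-0.05  0.04 -1.85]
tip rel ring: slide x,y mm 5.085676682823303 1.8358887993629185 height mm 73.65827625178038 angle 0.19079441579578457
(array([ 0.34, -0.46,  5.08]), array([0.18, 0.06, 0.02]))
```

Call:
carry_out([
  [[0.1,-0.1,1],[0,0,0],1],
  [[0.2,-0.3,2],[0,0,0],1],
  [[0.34,-0.46,3.5],[0,0,0],1],
  [[0.34,-0.46,4.5],[0.2,0,0],1],
  [[0.34,-0.46,4.9],[0.2,0,0],1],
  [[0.34,-0.46,4.9],[0.2,0,0],1],
  [[0.34,-0.46,4.9],[0.2,0,0],1],
  [[0.34,-0.46,4.9],[0.2,0,0],1],
  [[0.34,-0.46,4.9],[0.2,0,0],1],
])

```text
clock: 14.25
tool_pos: [0.5414, -0.0805, 0.1657]
eef_rot: [0.255, 0.951, 0.06, 0.164]
contact_force: [-1.2, 0.4, -2.1]
opening: 0.31
finger_force: 25.0
```

```bash
python3 - <<'E'
from h import *
print(to2(T+n*.0592,tilted(150),8))
t=r.snapshot("scene"); o=t["image"][180:230,245:305,::-1]
cv2.imwrite("pics/c7.png",cv2.resize(o,None,fx=10,fy=10,interpolation=cv2.INTER_CUBIC))
E
```

```text
avg [ 0.5413 -0.0805  0.1655] sd [0.     0.     0.0001] force [ 0.14 -0.36 -1.69]
tip rel ring: slide x,y mm 0.013839092648315942 -0.25045881719357616 height mm 24.75289766077205 angle 0.0753550332925568
(array([0.01, 0.02, 3.08]), array([-0.02,  0.07,  0.01]))
```

View pics/c7.png

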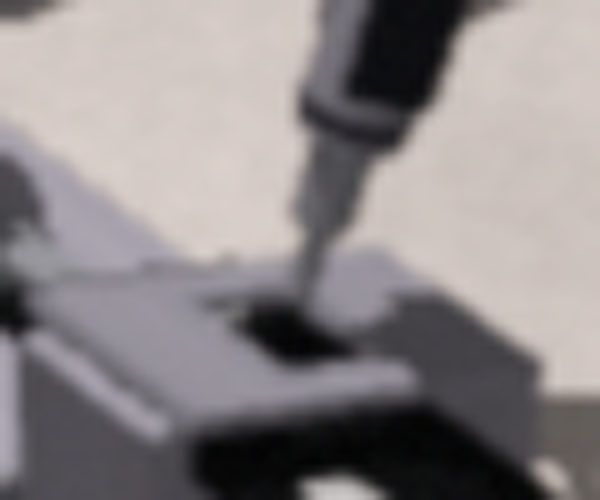

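The tip, at crop (310,310), is just over the hole. The hole's centre at (290,330), i.e. image (273.5,212.5), agrees with the predicted (273.1,212.4). Going in.

Call:
carry_out([
  [[0,0,0.6],[0,0,0],1],
  [[0,0,1.2],[0,0,0],1],
  [[0,0,1.8],[0,0,0],1],
  [[0,0,2.2],[0,0,0],1],
  [[0,0,2.5],[0,0,0],1],
  [[0,0,2.7],[0,0,0],1],
  [[0,0,2.7],[0,0,0],1],
  [[0,0,2.7],[0,0,0],1],
  [[0,0,2.7],[0,0,0],1],
])

```text
clock: 15.6
tool_pos: [0.5504, -0.0796, 0.1401]
eef_rot: [0.255, 0.951, 0.06, 0.163]
contact_force: [-2.3, 0.5, -0.5]
opening: 0.31
finger_force: 25.0
```

```bash
python3 - <<'E'
from h import *
print(to2(T+n*.0592,tilted(150),8)); print("normal force",(avg(6)[2]-[0.1,-.1,-1.7])@n)
E
```

```text
avg [ 0.5504 -0.0796  0.1401] sd [0.     0.     0.0001] force [-0.95 -0.04 -0.73]
tip rel ring: slide x,y mm -0.13300003748342737 -0.24909159480289747 height mm -2.2925754359708788 angle 0.06655704682402255
(array([-0.  ,  0.03,  0.37]), array([-0.03,  0.06,  0.01]))
normal force 1.1104283064564902
```

Call:
carry_out([
  [[0,0,0.15],[0,0,0],1],
  [[0,0,0.25],[0,0,0],1],
  [[0,0,0.35],[0,0,0],1],
  [[0,0,0.4],[0,0,0],1],
  [[0,0,0.4],[0,0,0],1],
  [[0,0,0.4],[0,0,0],1],
  [[0,0,0.4],[0,0,0],1],
])

```text
clock: 17.0
tool_pos: [0.5519, -0.0795, 0.1363]
eef_rot: [0.255, 0.951, 0.06, 0.163]
contact_force: [-2.4, 0.1, 1.0]
opening: 0.311
finger_force: 25.0
```

```bash
python3 - <<'E'
from h import *
print(to2(T+n*.0592,tilted(150),10)); f=avg(10)[2]-[0.1,-.1,-1.7]; print("force",f,"normal",f@n)
t=r.snapshot("scene"); s=r.snapshot("top"); w=np.hstack([cv2.resize(t["image"][185:235,245:300,::-1],(440,400),interpolation=cv2.INTER_CUBIC),cv2.resize(s["image"][195:240,275:315,::-1],(355,400),interpolation=cv2.INTER_CUBIC)])
cv2.imwrite("pics/c8.png",w)
E
```

```text
avg [ 0.5519 -0.0795  0.1362] sd [0. 0. 0.] force [-1.7  -0.38  0.96]
tip rel ring: slide x,y mm -0.0557855354092669 -0.23990290604082817 height mm -6.3741390875621065 angle 0.06447683039573537
(array([ 0.  ,  0.02, -0.04]), array([-0.03,  0.06,  0.01]))
force [-1.87758012 -0.22333237  2.57332886] normal 3.0645883389372846
```

View pics/c8.png

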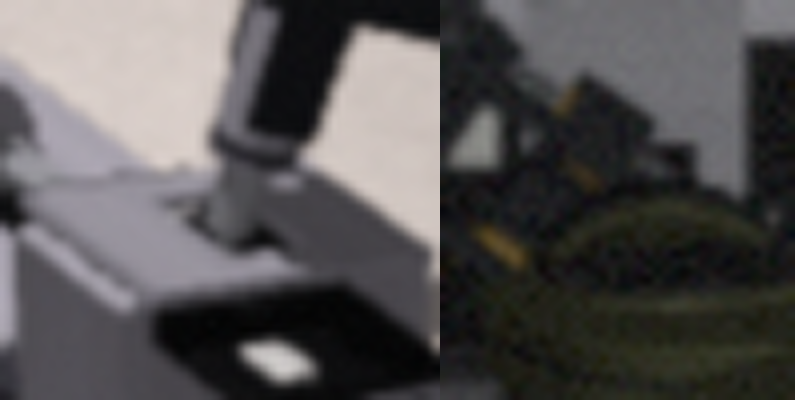

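The nose sits in the middle of the window at crop (238,225). The measured normal force is 3.06 N, which matches the spring at half travel, so I'm handing in.

```bash
python3 -c "
from plant import r
print(r.finish_job())"
```

```text
the job is handed in; nothing more can be done
None
```

I turned the handwheel until the ring was within about 1 mm of the window's middle along the travel. The gauge is now held on the ring through the window, square to the panel to within 0.1° by the calibration, pressing with about 3.1 N, and the job is handed in; the verdict wasn't shown.

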